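Mark the doming block's place and lift it level

TASK

Lay the steel straightedge flat on the bench with a long edge flush against either short end of the aluminium doming block, covering that whole end, and let go of it; do not shove the block out of its place or shift the straightedge afterwards, since it marks where the block goes back. Then grip the block itself and lift it gently straight up, level, with the brass ring blank still lying on top, until its underside is about 10 cm above the bench. Finish while holding it there, steady and level, directly above its place; leave everything else on the bench alone.

Things in the scene. Friction and masses are not known exactly. Their poses are not given: they have to be found in the camera images.
- doming_block: Loose aluminium block, 84 mm long (x), 54 wide (y), 45 high (z), about 0.55 kg. Three round hollows 10 mm deep in a row on top: 29 mm wide towards -x, then 19 and 11 mm towards +x. Origin: centre of underside, on the bench (z = 0); short ends at x = +-42 mm, long sides at y = +-27 mm. Lift it by gripping across its 54 mm width, at mid-length. A push of a few newtons makes it slide.
- straightedge: Loose flat steel bar, 160 mm long (x), 36 wide (y), 8 thick, about 0.36 kg, with a dark wooden grip on its middle: 34 mm along x, 14 along y, top 42 mm above the bar's underside. Origin: centre of underside. Either long edge (y = +-18 mm) will do. Hold the grip by its two ends, fingers closing along the bar, so that no finger stands out past the bar's edge.
- ring_blank: Brass ring blank, 24 mm outside and 18 mm inside diameter, 6 mm high, 12 g, lying loose and flat on top of the doming block over its two smaller hollows. Origin: centre of the underside.
- bench_block: Bystander, to be left alone: plain square steel bench block, 64 x 64 x 20 mm, no hollows; origin at centre of underside.
- hammer: Bystander, to be left alone: small hammer lying flat, 240 mm long, wooden handle; origin near its middle.
- mandrel: Bystander, to be left alone: tapered steel ring mandrel, a round bar 280 mm long and up to 26 mm thick, lying flat; origin under its middle, x along it.
- brass_disc: Bystander, to be left alone: brass disc, 44 mm across, 12 mm high; origin at centre of underside.
- jar: Bystander, to be left alone: amber glass jar with steel cap, 56 mm across, 70 mm high; origin at centre of underside.
- plier_cup: Bystander, to be left alone: white cup of pliers, 80 mm across, 165 mm high with the plier handles; origin at centre of underside.
Not all that is in view belongs to the job. Leave any blue look-alike of the doming_block alone.

How it is judged (in metres and radians):
On the way:
1. the straightedge lies on the bench, let go, flush against a short end of the doming block and covering it, the block still standing in its place with the ring on it ((x of straightedge in the frame of doming_block between 0.0565 and 0.0635 m or x of straightedge in the frame of doming_block between -0.0635 and -0.0565 m) and y of straightedge in the frame of doming_block between -0.053 and 0.053 m and angle between the x axis of straightedge and the y axis of doming_block, either way round below 0.045 rad and height (world z) of each of straightedge, doming_block below 0.004 m and angle between straightedge's own z axis and vertical below 0.05 rad and distance of doming_block from where it was at the start of the episode below 0.012 m and contact force between straightedge and the fingers below 0.1 N and x of ring_blank in the frame of doming_block between -0.04 and 0.04 m and y of ring_blank in the frame of doming_block between -0.027 and 0.027 m and z of ring_blank in the frame of doming_block between 0.04 and 0.052 m), for 0.2 s.
At the end, for the whole second after the job is handed in: The fingers alone hold the doming block 70 to 140 mm above the bench, still, level within 5 degrees, ring on top; the straightedge, earlier let go flush (3.5 mm, 0.045 rad) with a short end, lies flat in line with that end (15 mm, 0.1 rad); the block was shoved less than 12 mm (height (world z) of doming_block between 0.07 and 0.14 m and angle between doming_block's own z axis and vertical below 0.09 rad and linear speed of each of doming_block, straightedge below 0.02 m/s and angular speed of doming_block below 0.15 rad/s and contact force between doming_block and the fingers above 2 N and contact force between doming_block and bench_block below 0.1 N and contact force between doming_block and hammer below 0.1 N and contact force between doming_block and mandrel below 0.1 N and contact force between doming_block and brass_disc below 0.1 N and contact force between doming_block and jar below 0.1 N and contact force between doming_block and plier_cup below 0.1 N and contact force between doming_block and straightedge below 0.1 N and x of ring_blank in the frame of doming_block between -0.04 and 0.04 m and y of ring_blank in the frame of doming_block between -0.027 and 0.027 m and z of ring_blank in the frame of doming_block between 0.04 and 0.052 m and (x of straightedge in the frame of doming_block between 0.045 and 0.075 m or x of straightedge in the frame of doming_block between -0.075 and -0.045 m) and y of straightedge in the frame of doming_block between -0.063 and 0.063 m and angle between the x axis of straightedge and the y axis of doming_block, either way round below 0.1 rad and distance of doming_block from where it was at the start of the episode below 0.145 m and height (world z) of straightedge below 0.004 m and angle between straightedge's own z axis and vertical below 0.05 rad); the arm keeps its last pose, push and grip.
It fails at once if the ring fell off the block (z of ring_blank in the frame of doming_block below 0.02 m).
It fails at once if the block was tipped by more than 14 degrees (angle between doming_block's own z axis and vertical above 0.25 rad).
It fails at once if the block was flung or jerked (linear speed of doming_block above 0.5 m/s).
It fails at once if a bystander was disturbed (distance of any of bench_block, hammer, mandrel, brass_disc, jar, plier_cup from where it was at the start of the episode above 0.03 m).
It also fails if it takes over 48 s, if anything falls off the work surface, if the arm or the gripper's body presses on something with over 40 N, if the wrist force passes 120 N, or if a joint passes its speed limit or range.

ROBOT

A 6-joint arm with a two-finger parallel gripper is mounted at the origin on the work surface. World frame = base frame: x ahead of the robot, y to its left, z up, the work surface at z = 0. Lengths are in mm, angles in rad, forces in N, time in s.
With the tool pointing down it reaches from about 350 to 850 mm from the base axis. Payload 8.1 kg.
Tool frame: the origin (TCP) lies midway between the tips of the shut fingers; the grasp point (between the pads) lies 19 mm behind it (manip.grip_point_offset is the distance from the TCP to the grasp point, in mm); z points along the fingers, y is the line along which they close (so a half turn about z gives the same grasp; the last joint's range is limited). The gripper opens to 85 mm and grips with 20 to 120 N. Pads are 22 mm wide; open, the fingers measure 114 mm over their backs; the gripper's body (76 mm by 85 mm) begins 54 mm behind the grasp point. The pads swing forward as they close: fully open they stand 13 mm farther back than shut.
Start: joints at [-1.395, 0.13, 1.488, -0, 1.523, -0.085], TCP at [154.732, -579.71, 231.292] pointing down, gripper open.
Joint ranges: [-2.96, 2.96], [-0.89, 2.26], [0.02, 2.5], [-1.34, 4.48], [0, 2.73], [-2.66, 2.66]. Speed limits (rad/s): [2.39, 2.39, 2.79, 3.14, 3.14, 3.14].

INTERFACE

Orientations are given as [roll, pitch, yaw] about the fixed x, y, z axes, in that order (R = Rz(yaw) Ry(pitch) Rx(roll)).
In Python, from rig import manip gives the robot as it stands.
- The arm moves only by the tool jog_arm, never from a script. Its arguments are lists of equal length, an entry for each row: "offset": the shift along the tool's x, y, z in cm, a list of three; "rot": the turn, a rotation vector about the tool's x, y, z in rad, a list of three. A call has 1 to 5 rows; each row shifts and turns the commanded pose from where the row before left it, along the tool's axes as they then stand; what a row does not reach is not made up. A row lasts 1/12 s, in which the tool goes at most 41.7 mm and 7.16 degrees, less where a joint would pass 70% of its speed; a pose out of reach is approached as far as the arm can. A call with a gripper value outside its range is refused whole. "fingers" is the gripper's target within -1 to 1 (fully open at 1, half-way at 0, shut at -1), set as the call begins (left out, the last holds). The fingers move at their own pace and stop on an object; "squeeze" is the grip in N (left out, the last holds). Time passes only in rows, so rows that do not move let the fingers close. It gives the time, the measured TCP pose, the force, the opening and the grip force at its end, in the units of the state.
- manip.state(): the state, without advancing time (a new reading comes with each control period).
- manip.read_camera(name): name is "scene" or "side" or "wrist"; returns (picture, depth): 480x640x3 uint8, red, green, blue; 480x640 float32, mm along the optical axis (not along the pixel's ray), 0 where there is no reading.
- manip.camera_model(name): a dict with "fx", "fy", "cx", "cy" (pixels), "T" (4x4, takes a point from camera to world coordinates). Camera axes: x right, y up, looking along -z (the intrinsics and any distortion apply to the point x, -y, -z); pixel columns grow to the right and rows downward; lengths in mm; the calibration is good to about 2 mm. The wrist camera is an equidistant fisheye: a pixel r from the principal point sees the ray r / f radians off the axis. A picture is of the moment at which its call begins: read the wrist's pose just before it. camera_model takes no time and is no camera call; for the wrist camera it gives the pose at the moment of the call.
- manip.close_job(): hands the job in; it is judged then, once.
The state is a dict: "time": time; "qpos": joint angles; "qd": joint speeds; "effort": joint torques, N m; "tool_pos": TCP position; "ee_rot": TCP orientation; "force": force on the tool from outside, world axes, zero at the start; "ft_torque": the same for the moment, N m; "opening": opening from 0.0 (shut) to 1.0 (fully open); "grip_force": force on a finger pad.
Only numpy, scipy, OpenCV 4.12 (cv2) and the standard library are available. Lean on these libraries where they do the work, as an engineer would, in place of code of your own. Each camera call takes 0.05 s, during which the arm holds its last target. There are 200 camera calls.

## Working session

There is one attempt and no reset: what is moved stays moved. The work goes in short steps, Python scripts to look and compute and a tool call to move; the robot and the scene stay as the last step left them, time stands still between calls to the robot, and variables do not carry over. Pictures are saved under pics/ and viewed, at most 10 in all, crops included, and the job is handed in when it is done.

Besides the shell and the picture viewer there is one more tool, called after "Request:" as name(argument=value, ...) on one line, values as JSON. jog_arm: Moves the arm, as the interface text tells. Its arguments: {"type":"object","properties":{"offset":{"type":"array"},"rot":{"type":"array"},"fingers":{"type":"number"},"squeeze":{"type":"number"}},"required":["offset","rot"]}

```bash
mkdir -p pics; cat > h.py <<'E'
import numpy as np,cv2
from rig import manip
def cloud(name):
    m=manip.camera_model(name); im,d=manip.read_camera(name)
    v,u=np.mgrid[0:480,0:640].astype(float)
    x=(u-m['cx'])/m['fx'];y=(v-m['cy'])/m['fy']
    P=np.stack([x*d,-y*d,-d,np.ones_like(d)],-1)@np.array(m['T']).T
    return im,d,P[...,:3],m
def save(im,f): cv2.imwrite('pics/'+f,im[...,::-1])
E
python3 - <<'E'
from h import *
print(manip.state())
for n in ['scene','side']:
    im,d,P,m=cloud(n); save(im,n+'.png'); np.savez('pics/'+n,im=im,d=d,P=P); print(n,{k:np.round(v,3) if k!='T' else np.round(v,2).tolist() for k,v in m.items() if not isinstance(v,str)})
E
```

```text
{'time': 0.0, 'qpos': array([-1.39536583e+00,  1.31148923e-01,  1.48927920e+00,  2.81795764e-06,
        1.52297830e+00, -8.53778821e-02]), 'qd': array([ 5.59182861e-04, -1.29368193e-03,  6.84481379e-04,  8.73866958e-04,
       -2.42463848e-04, -4.91084738e-05]), 'effort': array([-3.77013748e-04, -5.69403076e+01, -5.00545692e+01, -1.52376383e-04,
        1.53876253e-02, -1.81824544e-05]), 'tool_pos': array([ 154.65779001, -579.16582439,  230.25177359]), 'ee_rot': array([-3.13978573e+00, -1.57471650e-04,  2.60808104e-01]), 'force': array([-0.67634422,  0.39352329, -0.12612557]), 'ft_torque': array([-0.0038991 ,  0.02593962,  0.01649019]), 'grip_force': 0.0, 'opening': 0.9981229128281327}
scene {'fx': np.float64(523.729), 'fy': np.float64(523.729), 'cx': np.float64(310.999), 'cy': np.float64(238.579), 'T': [[0.54, -0.66, 0.52, 1219.55], [0.84, 0.42, -0.35, -432.15], [0.01, 0.63, 0.78, 1037.23], [0.0, 0.0, 0.0, 1.0]]}
side {'fx': np.float64(616.454), 'fy': np.float64(616.454), 'cx': np.float64(304.313), 'cy': np.float64(241.135), 'T': [[-0.84, 0.38, -0.39, 86.42], [-0.55, -0.58, 0.6, 721.6], [0.01, 0.72, 0.7, 920.45], [0.0, 0.0, 0.0, 1.0]]}
```

View pics/scene.png

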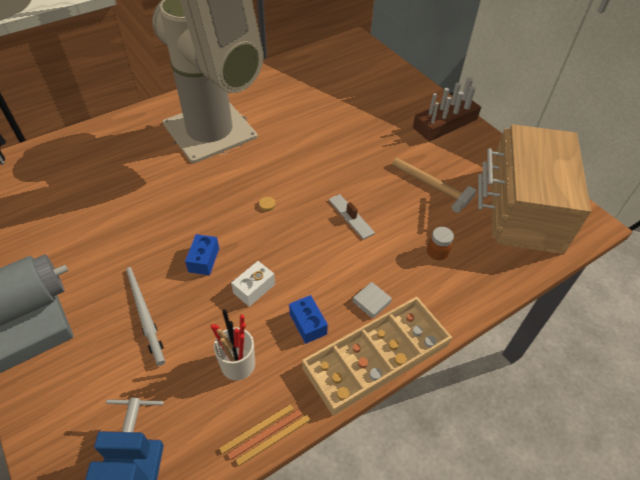

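View pics/side.png

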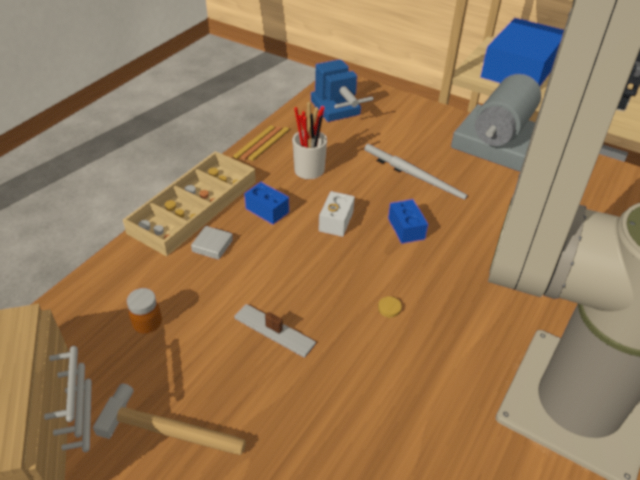

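The scene view shows the aluminium block with its ring at (254,284) and the straightedge at (351,216). In the side view they are at (337,213) and (275,330). Two blue look-alikes stand either side of the block.

```bash
python3 - <<'E'
from h import *
px={'scene':dict(block=(254,284),se=(351,216),blue1=(202,254),blue2=(309,319),cup=(236,356),disc=(267,204),bench=(373,299),mand=(145,315)),
'side':dict(block=(337,213),se=(275,330),blue1=(408,220),blue2=(267,202),disc=(390,306),bench=(212,242))}
for n in px:
    z=np.load(f'pics/{n}.npz');P=z['P'];im=z['im'].astype(int);d=z['d']
    sat=im.max(2)-im.min(2)
    for k,(u,v) in px[n].items(): print(n,k,np.round(P[v,u]))
    for k,lo,hi,c in (('block',40,49,1),('se',4,14,1),('grip',34,48,0)):
        u,v=px[n]['block' if k=='block' else 'se']
        c0=P[v,u,:2]
        r=np.hypot(*(np.moveaxis(P[...,:2],-1,0)-c0[:,None,None]))
        M=(r<(65 if k=='block' else 100))&(P[...,2]>lo)&(P[...,2]<hi)&(d>0)
        if c and k=='se': M&=(sat<60)
        Q=P[M]; R=cv2.minAreaRect(Q[:,:2].astype(np.float32)); print(n,k,len(Q),np.round(Q[:,2].mean(),1),R)
    M=(np.hypot(*(np.moveaxis(P[...,:2],-1,0)-P[px[n]['block'][1],px[n]['block'][0],:2][:,None,None]))<60)&(P[...,2]>30)&(sat>55)&(im[...,0]>im[...,2]+40)
    print('ring',M.sum(),P[M].mean(0).round(1))
E
```

```text
scene block [1220. -432. 1037.]
scene se [529. 149.  21.]
scene blue1 [ 452. -233.   44.]
scene blue2 [ 735. -113.   38.]
scene cup [ 722. -286.   28.]
scene disc [1220. -432. 1037.]
scene bench [759.  46.  17.]
scene mand [ 521. -409.   21.]
scene block 0 nan ((0.0, 0.0), (0.0, 0.0), 0.0)
scene se 549 8.1 ((516.9279174804688, 156.89015197753906), (41.67223358154297, 159.80259704589844), 89.3523178100586)
scene grip 70 40.5 ((517.2755737304688, 156.87594604492188), (15.25541877746582, 37.538536071777344), 88.53144073486328)
ring 682 [1219.5 -432.1 1037.2]
side block [ 562. -142.   49.]
side se [509. 165.  16.]
side blue1 [ 431. -217.   37.]
side blue2 [710. -91.  46.]
side disc [360.  -4.  12.]
side bench [749.  52.  19.]
side block 516 44.9 ((575.1329345703125, -160.74972534179688), (55.162174224853516, 85.03048706054688), 14.537970542907715)
side se 1214 8.2 ((515.60791015625, 160.3893585205078), (40.620689392089844, 161.96005249023438), 89.6697998046875)
side grip 145 40.8 ((514.9498291015625, 160.4825439453125), (15.397296905517578, 34.59184265136719), 87.4664535522461)
ring 48 [ 580.  -152.7   48.4]<stdin>:14: RuntimeWarning: Mean of empty slice.
  ret = ret.dtype.type(ret / rcount)
```

```bash
cat >> h.py <<'E'
from scipy.spatial.transform import Rotation as Ro
def plan(p,yaw,n,rot_n=None):
    """rows (cm, rad) from the present pose to p, yaw (tool down)"""
    s=manip.state(); p0=np.array(s['tool_pos']); R=Ro.from_euler('xyz',s['ee_rot']); G=Ro.from_euler('xyz',[np.pi,0,yaw])
    rv=(R.inv()*G).as_rotvec(); d=(np.array(p)-p0)/n
    for i in range(n):
        print(np.round(R.inv().apply(d)/10,2).tolist(),np.round(rv/n,4).tolist()); R=R*Ro.from_rotvec(rv/n)
E
python3 - <<'E'
from h import *
m=manip.camera_model('wrist'); print({k:(np.round(v,3).tolist() if not isinstance(v,str) else v) for k,v in m.items()})
plan([540,-120,230],1.82,16)
E
```

```text
{'fx': 371.648, 'fy': 371.648, 'cx': 320.961, 'cy': 244.951, 'T': [[0.259, 0.923, 0.283, 226.875], [-0.966, 0.248, 0.075, -560.911], [-0.001, -0.293, 0.956, 373.763], [0.0, 0.0, 0.0, 1.0]]}
[3.07, -2.15, 0.01] [-0.0001, -0.0001, -0.0974]
[3.26, -1.84, 0.01] [-0.0001, -0.0001, -0.0974]
[3.43, -1.52, 0.01] [-0.0001, -0.0001, -0.0974]
[3.56, -1.18, 0.0] [-0.0001, -0.0001, -0.0974]
[3.65, -0.82, 0.0] [-0.0001, -0.0001, -0.0974]
[3.72, -0.47, 0.0] [-0.0001, -0.0001, -0.0974]
[3.75, -0.1, 0.0] [-0.0001, -0.0001, -0.0974]
[3.74, 0.26, 0.0] [-0.0001, -0.0001, -0.0974]
[3.69, 0.63, 0.0] [-0.0001, -0.0001, -0.0974]
[3.62, 0.98, 0.0] [-0.0001, -0.0001, -0.0974]
[3.5, 1.33, 0.0] [-0.0001, -0.0001, -0.0974]
[3.36, 1.66, 0.0] [-0.0001, -0.0001, -0.0974]
[3.18, 1.98, 0.0] [-0.0001, -0.0001, -0.0974]
[2.97, 2.28, 0.0] [-0.0001, -0.0001, -0.0974]
[2.74, 2.56, 0.0] [-0.0001, -0.0001, -0.0974]
[2.47, 2.81, 0.0] [-0.0001, -0.0001, -0.0974]
```

Request:
jog_arm(offset=[[3.07, -2.15, 0], [3.26, -1.84, 0], [3.43, -1.52, 0], [3.56, -1.18, 0], [3.65, -0.82, 0]], rot=[[0, 0, -0.0974], [0, 0, -0.0974], [0, 0, -0.0974], [0, 0, -0.0974], [0, 0, -0.0974]], fingers=1)

```text
time: 0.52
tool_pos: [275.8, -434.6, 230.7]
ee_rot: [-3.141, -0.0, 0.752]
force: [0.2, -0.5, 0.4]
opening: 1.001
grip_force: 0.0
```

Request:
jog_arm(offset=[[3.72, -0.47, 0], [3.75, -0.1, 0], [3.74, 0.26, 0], [3.69, 0.63, 0], [3.62, 0.98, 0]], rot=[[0, 0, -0.0974], [0, 0, -0.0974], [0, 0, -0.0974], [0, 0, -0.0974], [0, 0, -0.0974]])

```text
time: 0.93
tool_pos: [396.4, -290.9, 231.0]
ee_rot: [-3.141, -0.0, 1.239]
force: [0.3, -0.8, -1.1]
opening: 1.001
grip_force: 0.0
```

Request:
jog_arm(offset=[[3.5, 1.33, 0], [3.36, 1.66, 0], [3.18, 1.98, 0], [2.97, 2.28, 0], [2.74, 2.56, 0]], rot=[[0, 0, -0.0974], [0, 0, -0.0974], [0, 0, -0.0974], [0, 0, -0.0974], [0, 0, -0.0974]])

```text
time: 1.35
tool_pos: [516.8, -147.4, 230.9]
ee_rot: [-3.141, -0.0, 1.727]
force: [-0.2, -1.4, 0.1]
opening: 1.001
grip_force: 0.0
```

Request:
jog_arm(offset=[[2.47, 2.81, 0], [0, 0, 0], [0, 0, 0]], rot=[[0, 0, -0.0974], [0, 0, 0], [0, 0, 0]])

```text
time: 1.6
tool_pos: [540.7, -118.7, 230.5]
ee_rot: [-3.14, -0.001, 1.823]
force: [-0.2, -0.9, -0.4]
opening: 0.998
grip_force: 0.0
```

```bash
cat >> h.py <<'E'
def wcloud():
    m=manip.camera_model('wrist'); im,d=manip.read_camera('wrist')
    v,u=np.mgrid[0:480,0:640].astype(float)
    x=(u-m['cx'])/m['fx'];y=(v-m['cy'])/m['fy']; r=np.hypot(x,y)+1e-9; k=np.where(r<1.4,np.tan(np.minimum(r,1.4))/r,0)
    P=np.stack([x*k*d,-y*k*d,-d,np.ones_like(d)],-1)@np.array(m['T']).T
    return im,d,P[...,:3],m
E
python3 - <<'E'
from h import *
s=manip.state();print(s['time'],s['tool_pos'],s['ee_rot'])
im,d,P,m=wcloud();save(im,'w1.png');np.savez('pics/w1',im=im,d=d,P=P)
r=np.hypot(P[...,0]-575,P[...,1]+161)
for lo,hi in((41,49),(43,47)):
    M=(r<65)&(P[...,2]>lo)&(P[...,2]<hi)&(d>0);Q=P[M];print(len(Q),Q[:,2].mean() if len(Q) else 0,cv2.minAreaRect(Q[:,:2].astype(np.float32)))
M=(r<60)&(P[...,2]>48)&(P[...,2]<56)&(d>0);print(M.sum(),P[M].mean(0))
E
```

```text
1.6 [ 540.70534546 -118.66397094  230.50585978] [-3.14040001e+00 -8.08962211e-04  1.82265357e+00]
3517 45.72040203706779 ((577.9713134765625, -166.22962951660156), (54.215553283691406, 84.9038314819336), 15.056896209716797)
3257 45.68672310546757 ((577.9713134765625, -166.22962951660156), (54.215553283691406, 84.9038314819336), 15.056896209716797)
262 [ 580.31913462 -153.04087223   51.26537007]
```

View pics/w1.png

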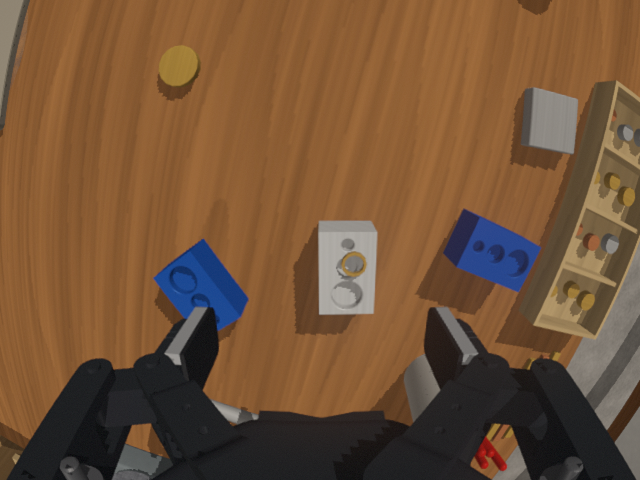

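Wrist view: the block is at (347,268) with the ring at (353,264). Its large hollow points towards the robot's right (-y) and its small one towards +y. Next I'll look at the straightedge from the same relative place.

```bash
python3 - <<'E'
from h import *
plan([485,208,230],1.57,10)
E
```

```text
[3.31, 0.28, 0.01] [-0.0002, -0.0, 0.025]
[3.32, 0.19, 0.01] [-0.0002, -0.0, 0.025]
[3.32, 0.11, 0.01] [-0.0002, -0.0, 0.025]
[3.33, 0.03, 0.01] [-0.0002, -0.0, 0.025]
[3.32, -0.06, 0.01] [-0.0002, -0.0, 0.025]
[3.32, -0.14, 0.01] [-0.0002, -0.0, 0.025]
[3.32, -0.22, 0.01] [-0.0002, -0.0, 0.025]
[3.31, -0.31, 0.01] [-0.0002, -0.0, 0.025]
[3.3, -0.39, 0.01] [-0.0002, -0.0, 0.025]
[3.29, -0.47, 0.01] [-0.0002, -0.0, 0.025]
```

Request:
jog_arm(offset=[[3.31, 0.28, 0], [3.32, 0.19, 0], [3.32, 0.11, 0], [3.33, 0.03, 0], [3.32, -0.06, 0]], rot=[[0, 0, 0.025], [0, 0, 0.025], [0, 0, 0.025], [0, 0, 0.025], [0, 0, 0.025]])

```text
time: 2.07
tool_pos: [512.0, 43.0, 231.2]
ee_rot: [-3.141, 0.0, 1.689]
force: [0.5, 0.2, -0.1]
opening: 1.002
grip_force: 0.0
```

Request:
jog_arm(offset=[[3.32, -0.14, 0], [3.32, -0.22, 0], [3.31, -0.31, 0], [3.3, -0.39, 0], [3.29, -0.47, 0]], rot=[[0, 0, 0.025], [0, 0, 0.025], [0, 0, 0.025], [0, 0, 0.025], [0, 0, 0.025]])

```text
time: 2.48
tool_pos: [485.1, 207.1, 231.3]
ee_rot: [3.141, 0.0, 1.565]
force: [-0.0, 0.7, 0.4]
opening: 0.999
grip_force: 0.0
```

Request:
jog_arm(offset=[[0, 0, 0], [0, 0, 0], [0, 0, 0]], rot=[[0, 0, 0], [0, 0, 0], [0, 0, 0]])

```text
time: 2.73
tool_pos: [485.5, 205.9, 231.1]
ee_rot: [-3.141, 0.001, 1.568]
force: [0.4, -0.6, 0.3]
opening: 0.998
grip_force: 0.0
```

```bash
python3 - <<'E'
from h import *
s=manip.state();print(s['time'],s['tool_pos'],s['ee_rot'])
im,d,P,m=wcloud();save(im,'w2.png');np.savez('pics/w2',im=im,d=d,P=P)
r=np.hypot(P[...,0]-516,P[...,1]-160)
I=im.astype(int);sat=I.max(2)-I.min(2)
for lo,hi,st in((5,13,50),(36,48,999)):
    M=(r<95)&(P[...,2]>lo)&(P[...,2]<hi)&(d>0)&(sat<st);Q=P[M];print(len(Q),Q[:,2].mean(),cv2.minAreaRect(Q[:,:2].astype(np.float32)))
E
```

```text
2.7333 [485.54183741 205.92071033 231.14206418] [-3.14141348e+00  7.96634799e-04  1.56815749e+00]
4301 8.781803372709248 ((516.4841918945312, 158.16598510742188), (37.521427154541016, 160.5105438232422), 89.21797180175781)
500 42.08753942475882 ((516.8731079101562, 158.7744903564453), (13.429901123046875, 34.0627326965332), 88.72027587890625)
```

View pics/w2.png

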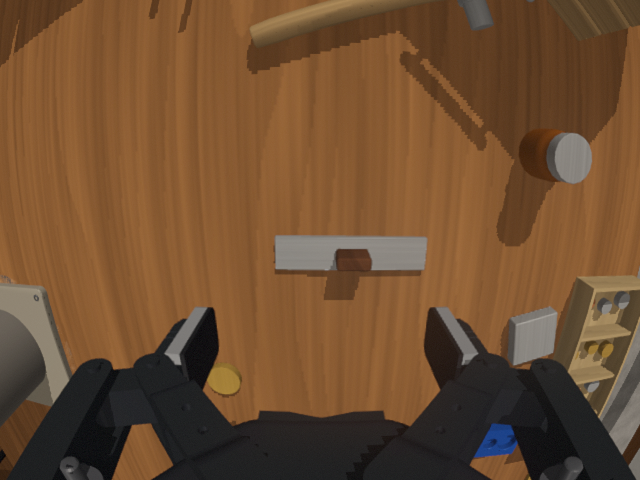

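The straightedge is at (350,253) and its grip at (353,260) in the wrist view. Now to grasp it.

```bash
python3 - <<'E'
from h import *
plan([516.7,158.5,120],1.555,4)
E
```

```text
[-1.17, 0.78, 2.78] [-0.0, 0.0002, 0.0031]
[-1.17, 0.78, 2.78] [-0.0, 0.0002, 0.0031]
[-1.17, 0.79, 2.78] [-0.0, 0.0002, 0.0031]
[-1.17, 0.79, 2.78] [-0.0, 0.0002, 0.0031]
```

Request:
jog_arm(offset=[[-1.17, 0.78, 2.78], [-1.17, 0.78, 2.78], [-1.17, 0.79, 2.78], [-1.17, 0.79, 2.78], [0, 0, 0]], rot=[[0, 0, 0.003], [0, 0, 0.003], [0, 0, 0.003], [0, 0, 0.003], [0, 0, 0]])

```text
time: 3.2
tool_pos: [513.9, 155.7, 113.7]
ee_rot: [-3.133, 0.003, 1.553]
force: [-1.2, 0.0, -1.3]
opening: 1.0
grip_force: 0.0
```

Request:
jog_arm(offset=[[0, 0, 3], [0, 0, 3], [0, 0, 2.5], [0, 0, 0], [0, 0, 0]], rot=[[0, 0, 0], [0, 0, 0], [0, 0, 0], [0, 0, 0], [0, 0, 0]])

```text
time: 3.62
tool_pos: [515.7, 159.4, 35.0]
ee_rot: [-3.139, 0.001, 1.556]
force: [-1.1, -0.1, 0.7]
opening: 0.998
grip_force: 0.0
```

```bash
python3 - <<'E'
from h import *
plan([516.7,158.5,12],1.555,3)
E
```

```text
[-0.03, 0.03, 0.77] [-0.0009, 0.0002, 0.0003]
[-0.03, 0.03, 0.77] [-0.0009, 0.0002, 0.0003]
[-0.03, 0.03, 0.77] [-0.0009, 0.0002, 0.0003]
```

Request:
jog_arm(offset=[[-0.03, 0.03, 0.8], [-0.03, 0.03, 0.8], [-0.03, 0.03, 0.7], [0, 0, 0], [0, 0, 0]], rot=[[0, 0, 0], [0, 0, 0], [0, 0, 0], [0, 0, 0], [0, 0, 0]])

```text
time: 4.03
tool_pos: [517.2, 159.4, 12.0]
ee_rot: [-3.141, 0.0, 1.557]
force: [0.9, 0.0, -0.3]
opening: 1.001
grip_force: 0.0
```

Request:
jog_arm(offset=[[0, 0, 0], [0, 0, 0], [0, 0, 0], [0, 0, 0], [0, 0, 0]], rot=[[0, 0, 0], [0, 0, 0], [0, 0, 0], [0, 0, 0], [0, 0, 0]], fingers=-1, squeeze=50)

```text
time: 4.45
tool_pos: [517.7, 159.5, 12.6]
ee_rot: [3.141, -0.0, 1.557]
force: [1.2, 0.9, -2.4]
opening: 0.389
grip_force: 50.5
```

Request:
jog_arm(offset=[[0, 0, 0], [0, 0, 0], [0, 0, 0], [0, 0, 0], [0, 0, 0]], rot=[[0, 0, 0], [0, 0, 0], [0, 0, 0], [0, 0, 0], [0, 0, 0]])

```text
time: 4.87
tool_pos: [517.7, 159.5, 12.6]
ee_rot: [3.141, -0.0, 1.557]
force: [-2.2, -1.2, 5.6]
opening: 0.392
grip_force: 51.3
```

Request:
jog_arm(offset=[[0, 0, -1], [0, 0, -2], [0, 0, -2], [0, 0, -2], [0, 0, 0]], rot=[[0, 0, 0], [0, 0, 0], [0, 0, 0], [0, 0, 0], [0, 0, 0]])

```text
time: 5.28
tool_pos: [520.0, 159.9, 86.5]
ee_rot: [3.136, -0.001, 1.557]
force: [1.2, -0.6, -3.2]
opening: 0.39
grip_force: 50.8
```

```bash
python3 - <<'E'
from h import *
plan([559.5,-93,80],1.834,10)
E
```

```text
[-2.52, 0.43, 0.06] [0.0006, -0.0, -0.0277]
[-2.53, 0.36, 0.06] [0.0006, -0.0, -0.0277]
[-2.54, 0.29, 0.06] [0.0006, -0.0, -0.0277]
[-2.55, 0.22, 0.06] [0.0006, -0.0, -0.0277]
[-2.56, 0.15, 0.06] [0.0006, -0.0, -0.0277]
[-2.56, 0.08, 0.06] [0.0006, -0.0, -0.0277]
[-2.56, 0.01, 0.06] [0.0006, -0.0, -0.0277]
[-2.56, -0.07, 0.06] [0.0006, -0.0, -0.0277]
[-2.56, -0.14, 0.06] [0.0006, -0.0, -0.0277]
[-2.55, -0.21, 0.06] [0.0006, -0.0, -0.0277]
```

Request:
jog_arm(offset=[[-2.52, 0.43, 0], [-2.53, 0.36, 0], [-2.54, 0.29, 0], [-2.55, 0.22, 0], [-2.56, 0.15, 0]], rot=[[0, 0, -0.0277], [0, 0, -0.0277], [0, 0, -0.0277], [0, 0, -0.0277], [0, 0, -0.0277]])

```text
time: 5.7
tool_pos: [536.3, 32.0, 80.6]
ee_rot: [-3.14, -0.0, 1.697]
force: [0.8, -0.5, -3.1]
opening: 0.391
grip_force: 50.6
```

Request:
jog_arm(offset=[[-2.56, 0.08, 0], [-2.56, 0.01, 0], [-2.56, -0.07, 0], [-2.3, -0.14, 0], [-2, -0.21, 0]], rot=[[0, 0, -0.0277], [0, 0, -0.0277], [0, 0, -0.0277], [0, 0, -0.0277], [0, 0, -0.0277]])

```text
time: 6.12
tool_pos: [554.3, -87.1, 80.5]
ee_rot: [-3.14, -0.001, 1.835]
force: [-0.5, 0.1, -3.7]
opening: 0.384
grip_force: 50.6
```

Request:
jog_arm(offset=[[0, 0, 0], [0, 0, 0], [0, 0, 0], [0, 0, 0]], rot=[[0, 0, 0], [0, 0, 0], [0, 0, 0], [0, 0, 0]])

```text
time: 6.45
tool_pos: [554.5, -84.7, 81.2]
ee_rot: [-3.14, -0.001, 1.835]
force: [0.9, 0.7, -4.0]
opening: 0.39
grip_force: 50.6
```

```bash
python3 - <<'E'
from h import *
print(manip.state()['tool_pos'])
plan([559.5,-93,20],1.834,4)
im,d,P,m=cloud('scene');np.savez('pics/s2',im=im,P=P,d=d);save(cv2.resize(im[180:330,180:380],(800,600)),'s2.png')
E
```

```text
[554.5296778  -84.6574694   81.24100719]
[-0.24, 0.07, 1.53] [-0.0003, -0.0002, 0.0001]
[-0.23, 0.07, 1.53] [-0.0003, -0.0002, 0.0001]
[-0.23, 0.07, 1.53] [-0.0003, -0.0002, 0.0001]
[-0.23, 0.07, 1.53] [-0.0003, -0.0002, 0.0001]
```

View pics/s2.png

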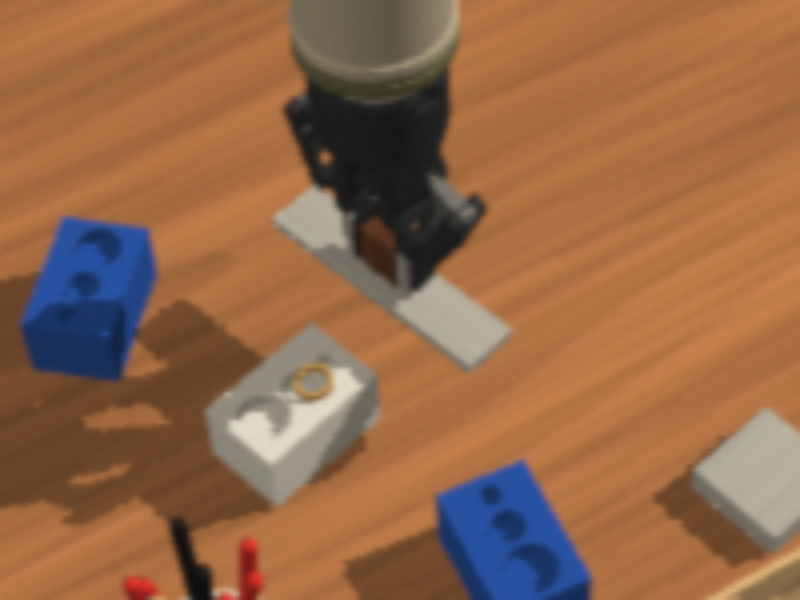

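The enlarged scene crop shows the bar held level and parallel to the block's small-hollow end, with a clear gap at about (350,310). The ring is at (312,380). Lowering.

Request:
jog_arm(offset=[[-0.24, 0.07, 1.53], [-0.23, 0.07, 1.53], [-0.23, 0.07, 1.53], [-0.23, 0.07, 1.53], [0, 0, 0]], rot=[[0, 0, 0], [0, 0, 0], [0, 0, 0], [0, 0, 0], [0, 0, 0]])

```text
time: 6.92
tool_pos: [557.8, -92.6, 17.4]
ee_rot: [-3.137, -0.003, 1.835]
force: [-1.1, 1.1, -5.0]
opening: 0.387
grip_force: 50.7
```

Request:
jog_arm(offset=[[-0.25, 0, 0.2], [-0.25, 0, 0.2], [-0.25, 0, 0.1], [0, 0, 0], [0, 0, 0]], rot=[[0, 0, 0], [0, 0, 0], [0, 0, 0], [0, 0, 0], [0, 0, 0]])

```text
time: 7.33
tool_pos: [562.9, -101.4, 16.8]
ee_rot: [3.14, 0.001, 1.834]
force: [0.2, 0.5, -3.5]
opening: 0.389
grip_force: 50.8
```

```bash
python3 - <<'E'
from h import *
s=manip.state();print(s['time'],s['tool_pos'],s['ee_rot'],s['force'])
im,d,P,m=cloud('scene');save(cv2.resize(im[210:310,200:333],(800,600),interpolation=cv2.INTER_CUBIC),'s3.png')
I=im.astype(int);sat=I.max(2)-I.min(2);np.savez('pics/s3',im=im,P=P,d=d)
c=np.array([578,-166.2]);th=np.radians(15.06);u=np.array([-np.sin(th),np.cos(th)]);w=np.array([np.cos(th),np.sin(th)])
L=(P[...,:2]-c);a=L@u;b=L@w
# bar top, ray-cast relative: extents along u of steel at bar-top height and of block top
M=(d>0)&(abs(P[...,2]-11)<5)&(sat<50)&(a>35)&(a<110)&(abs(b)<90);print('bar',M.sum(),cv2.minAreaRect(np.stack([a[M],b[M]],1).astype(np.float32)),P[M][:,2].mean())
M=(d>0)&(abs(P[...,2]-45)<3)&(sat<60)&(a>-50)&(a<50)&(abs(b)<40);print('blk',M.sum(),cv2.minAreaRect(np.stack([a[M],b[M]],1).astype(np.float32)),P[M][:,2].mean())
E
```

```text
7.3333 [ 562.8884467  -101.37394813   16.77692788] [3.14039260e+00 6.87622678e-04 1.83398825e+00] [ 0.16453962  0.49349272 -3.49885977]
bar 531 ((59.07026672363281, 1.4624176025390625), (160.6190948486328, 49.52324676513672), 88.2681884765625) 11.886516555656982
blk 483 ((0.7322845458984375, -0.7978477478027344), (86.88580322265625, 56.63304901123047), 1.2582634687423706) 44.952097066349275
```

View pics/s3.png

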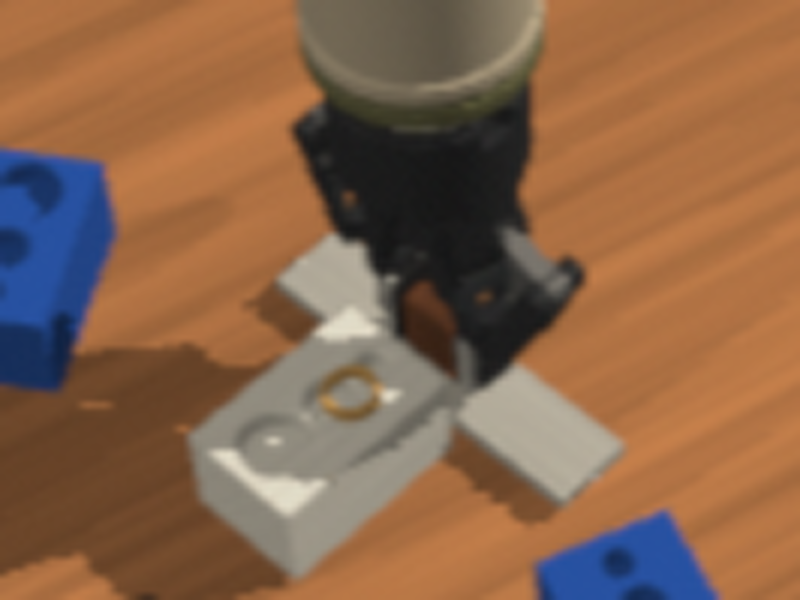

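The bar is down beside the block's end, and a small gap or shadow shows near (460,450). I'll measure the gap on the bar's free end.

```bash
cat > gap.py <<'E'
from h import *
def gap(z):
    im=z['im'].astype(int);P=z['P'];d=z['d'];sat=im.max(2)-im.min(2)
    th=np.radians(15.06);u=np.array([-np.sin(th),np.cos(th)]);w=np.array([np.cos(th),np.sin(th)])
    L=P[...,:2]-np.array([578,-166.2]);a=L@u;b=L@w
    for lo,hi in ((33,42),(42,50),(50,58),(58,66),(66,74),(-74,-60),(-60,-45)):
        M=(d>0)&(P[...,2]>3)&(P[...,2]<18)&(sat<60)&(a>30)&(a<110)&(b>lo)&(b<hi)
        if M.sum()>5: print('bar',lo,hi,M.sum(),a[M].min().round(1),a[M].max().round(1),P[M][:,2].mean().round(1))
    for lo,hi in ((-20,-7),(-7,7),(7,20)):
        M=(d>0)&(P[...,2]>42)&(P[...,2]<48)&(abs(a)<55)&(b>lo)&(b<hi)
        print('blk',lo,hi,a[M].min().round(1),a[M].max().round(1))
E
python3 -c "
from gap import *
gap(np.load('pics/s3.npz'))"
```

```text
bar 33 42 53 46.5 84.0 12.6
bar 42 50 48 46.7 83.2 11.9
bar 50 58 43 46.6 85.3 11.5
bar 58 66 51 47.4 83.6 11.8
bar 66 74 43 46.7 83.7 11.7
bar -74 -60 68 45.3 81.8 11.8
bar -60 -45 56 47.0 78.1 11.9
blk -20 -7 -42.5 42.2
blk -7 7 -41.8 43.7
blk 7 20 -41.8 43.7
```

Request:
jog_arm(offset=[[-0.1, 0, 0.1], [-0.1, 0, 0.1], [-0.1, 0, 0.1], [0, 0, 0], [0, 0, 0]], rot=[[0, 0, 0], [0, 0, 0], [0, 0, 0], [0, 0, 0], [0, 0, 0]])

```text
time: 7.8
tool_pos: [562.9, -104.0, 12.7]
ee_rot: [-3.141, -0.0, 1.834]
force: [0.3, 0.7, -4.5]
opening: 0.391
grip_force: 50.9
```

Request:
jog_arm(offset=[[-0.05, 0, 0], [-0.05, 0, 0], [-0.05, 0, 0], [0, 0, 0], [0, 0, 0]], rot=[[0, 0, 0], [0, 0, 0], [0, 0, 0], [0, 0, 0], [0, 0, 0]])

```text
time: 8.22
tool_pos: [563.4, -105.5, 12.9]
ee_rot: [3.142, -0.0, 1.834]
force: [-0.5, 0.6, -4.0]
opening: 0.391
grip_force: 50.9
```

```bash
python3 - <<'E'
from gap import *
s=manip.state();print(s['time'],s['tool_pos'],s['ee_rot'],s['force'])
im,d,P,m=cloud('scene');gap(dict(im=im,P=P,d=d))
E
```

```text
8.2167 [ 563.43576568 -105.47499935   12.92701827] [ 3.14155561e+00 -7.04546517e-07  1.83410659e+00] [-0.54802537  0.63977601 -3.97501627]
bar 33 42 49 43.4 79.3 8.1
bar 42 50 45 41.9 79.0 8.0
bar 50 58 46 42.7 80.7 8.4
bar 58 66 44 42.6 79.7 8.5
bar 66 74 42 43.8 78.1 8.0
bar -74 -60 68 41.6 79.1 8.2
bar -60 -45 48 41.4 73.1 8.2
blk -20 -7 -42.2 54.0
blk -7 7 -41.7 42.6
blk 7 20 -42.0 54.7
```

Request:
jog_arm(offset=[[-0.05, 0, 0], [-0.05, 0, 0.03], [0, 0, 0.03], [0, 0, 0], [0, 0, 0]], rot=[[0, 0, 0], [0, 0, 0], [0, 0, 0], [0, 0, 0], [0, 0, 0]])

```text
time: 8.68
tool_pos: [563.7, -106.4, 12.6]
ee_rot: [3.142, -0.0, 1.834]
force: [-3.2, 1.3, 2.6]
opening: 0.387
grip_force: 51.5
```

Request:
jog_arm(offset=[[0, 0, 0.05], [0, 0, 0], [0, 0, 0]], rot=[[0, 0, 0], [0, 0, 0], [0, 0, 0]])

```text
time: 8.93
tool_pos: [563.8, -106.3, 12.6]
ee_rot: [-3.142, -0.0, 1.834]
force: [-5.8, 2.2, 6.6]
opening: 0.388
grip_force: 52.2
```

Down on the bench (z force +6.6). Opening part-way, then rising and backing off so the wrist camera can see.

Request:
jog_arm(offset=[[0, 0, 0], [0, 0, 0], [0, 0, 0], [0, 0, 0], [0, 0, 0]], rot=[[0, 0, 0], [0, 0, 0], [0, 0, 0], [0, 0, 0], [0, 0, 0]], fingers=1)

```text
time: 9.35
tool_pos: [563.8, -106.5, 11.8]
ee_rot: [3.141, 0.0, 1.834]
force: [-0.5, 1.1, -0.8]
opening: 1.006
grip_force: 0.0
```

Request:
jog_arm(offset=[[0, 0, -1], [0, 0, -2], [0, 0, -3], [0, 0, -3], [0, 0, -3]], rot=[[0, 0, 0], [0, 0, 0], [0, 0, 0], [0, 0, 0], [0, 0, 0]])

```text
time: 9.77
tool_pos: [563.4, -106.3, 133.6]
ee_rot: [-3.141, -0.0, 1.834]
force: [0.2, -0.1, 0.7]
opening: 1.002
grip_force: 0.0
```

Request:
jog_arm(offset=[[0, 0, -3], [0, 0, -3], [0, 0, -3], [0, 0, 0], [0, 0, 0]], rot=[[0, 0, 0], [0, 0, 0], [0, 0, 0], [0, 0, 0], [0, 0, 0]])

```text
time: 10.18
tool_pos: [565.3, -106.9, 225.6]
ee_rot: [3.136, 0.003, 1.834]
force: [-0.1, 0.5, -0.5]
opening: 1.004
grip_force: 0.0
```

```bash
cat > both.py <<'E'
from h import *
s=manip.state();print(s['time'],s['tool_pos'],s['ee_rot'],s['opening'])
im,d,P,m=wcloud();save(im,'w3.png')
I=im.astype(int);sat=I.max(2)-I.min(2);r=np.hypot(P[...,0]-578,P[...,1]+166)
M=(r<65)&(abs(P[...,2]-45.5)<2.5)&(d>0);Rb=cv2.minAreaRect(P[M][:,:2].astype(np.float32))
r=np.hypot(P[...,0]-562,P[...,1]+108)
M=(r<95)&(abs(P[...,2]-9)<4)&(d>0)&(sat<50);Rs=cv2.minAreaRect(P[M][:,:2].astype(np.float32))
print('blk',Rb);print('se',Rs)
M=(r<95)&(abs(P[...,2]-51)<2.)&(d>0)&(sat>40);print('ring',M.sum(),P[M].mean(0))
M=(r<60)&(abs(P[...,2]-42)<4)&(d>0)&(sat>25)&(im[...,0]<120);print('grip',M.sum(),cv2.minAreaRect(P[M][:,:2].astype(np.float32)) if M.any() else 0)
E
python3 both.py
```

```text
10.1833 [ 565.29882426 -106.85222642  225.55289438] [3.13635201 0.00314352 1.83420626] 1.0037911494983442
blk ((575.32861328125, -155.58709716796875), (54.342105865478516, 108.1935806274414), 14.4000883102417)
se ((563.9406127929688, -108.18180847167969), (159.74908447265625, 37.58570861816406), 15.22977352142334)
ring 217 [ 580.25869576 -152.88621896   51.46436784]
grip 512 ((569.9266967773438, -129.95706176757812), (31.74100112915039, 61.20505905151367), 15.019883155822754)
```

View pics/w3.png

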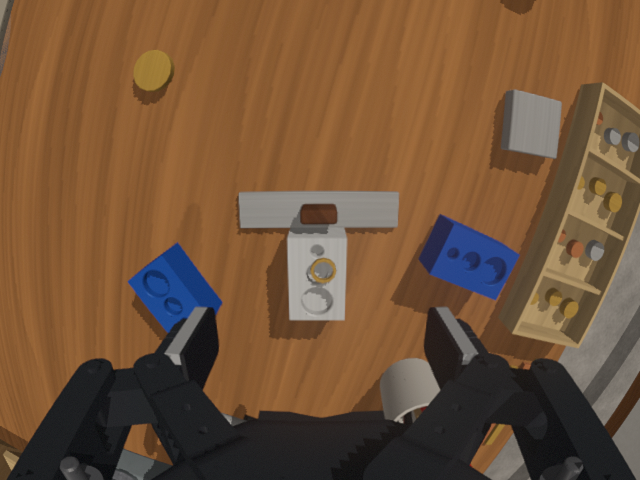

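Wrist view: the bar spans (238..398, 210) and sits flush against the block end at (317,228). The ring is still at (323,271). Measured distance along the block is 59.7 mm, lateral offset 1.5 mm, angle error 0.003 rad. Next I move over the block.

```bash
python3 - <<'E'
from h import *
plan([578.5,-166,110],1.834,5)
E
```

```text
[-1.22, -0.04, 2.26] [0.0004, 0.0002, 0.0]
[-1.22, -0.04, 2.26] [0.0004, 0.0002, 0.0]
[-1.22, -0.04, 2.26] [0.0004, 0.0002, 0.0]
[-1.22, -0.03, 2.26] [0.0004, 0.0002, 0.0]
[-1.22, -0.03, 2.26] [0.0004, 0.0002, 0.0]
```

Request:
jog_arm(offset=[[-1.22, 0, 2.26], [-1.22, 0, 2.26], [-1.22, 0, 2.26], [-1.22, 0, 2.26], [-1.22, 0, 2.26]], rot=[[0, 0, 0], [0, 0, 0], [0, 0, 0], [0, 0, 0], [0, 0, 0]])

```text
time: 10.65
tool_pos: [578.2, -165.3, 105.8]
ee_rot: [-3.139, -0.002, 1.834]
force: [0.2, 0.5, 0.1]
opening: 1.0
grip_force: 0.0
```

Request:
jog_arm(offset=[[0, 0, 0], [0, 0, 0], [0, 0, 0]], rot=[[0, 0, 0], [0, 0, 0], [0, 0, 0]])

```text
time: 10.9
tool_pos: [579.3, -164.8, 108.9]
ee_rot: [-3.141, -0.001, 1.834]
force: [1.5, 0.2, -0.1]
opening: 0.999
grip_force: 0.0
```

```bash
python3 - <<'E'
from h import *
print(manip.state()['tool_pos'])
plan([578.5,-166,9],1.834,8)
E
```

```text
[ 579.30466947 -164.7683111   108.94605486]
[-0.01, -0.01, 1.25] [-0.0001, -0.0001, 0.0]
[-0.01, -0.01, 1.25] [-0.0001, -0.0001, 0.0]
[-0.01, -0.01, 1.25] [-0.0001, -0.0001, 0.0]
[-0.01, -0.01, 1.25] [-0.0001, -0.0001, 0.0]
[-0.01, -0.01, 1.25] [-0.0001, -0.0001, 0.0]
[-0.01, -0.01, 1.25] [-0.0001, -0.0001, 0.0]
[-0.01, -0.01, 1.25] [-0.0001, -0.0001, 0.0]
[-0.01, -0.01, 1.25] [-0.0001, -0.0001, 0.0]
```

Request:
jog_arm(offset=[[-0.02, -0.01, 1.5], [-0.02, -0.01, 1.5], [-0.02, -0.01, 1.5], [-0.02, -0.01, 1.5], [-0.02, -0.01, 1]], rot=[[0, 0, 0], [0, 0, 0], [0, 0, 0], [0, 0, 0], [0, 0, 0]])

```text
time: 11.32
tool_pos: [579.9, -165.8, 39.4]
ee_rot: [3.14, 0.001, 1.835]
force: [-0.5, 0.8, -0.4]
opening: 1.005
grip_force: 0.0
```

Request:
jog_arm(offset=[[0, 0, 1], [0, 0, 1], [0, 0, 1], [0, 0, 0], [0, 0, 0]], rot=[[0, 0, 0], [0, 0, 0], [0, 0, 0], [0, 0, 0], [0, 0, 0]])

```text
time: 11.73
tool_pos: [578.9, -166.2, 8.3]
ee_rot: [-3.141, -0.001, 1.834]
force: [-0.3, 0.4, -0.1]
opening: 1.002
grip_force: 0.0
```

Request:
jog_arm(offset=[[0, 0, 0], [0, 0, 0], [0, 0, 0], [0, 0, 0], [0, 0, 0]], rot=[[0, 0, 0], [0, 0, 0], [0, 0, 0], [0, 0, 0], [0, 0, 0]], fingers=0.5, squeeze=20)

```text
time: 12.15
tool_pos: [579.6, -166.5, 9.2]
ee_rot: [3.141, 0.0, 1.834]
force: [0.1, -0.3, -0.3]
opening: 0.749
grip_force: 0.0
```

Request:
jog_arm(offset=[[0, 0, 0], [0, 0, 0], [0, 0, 0], [0, 0, 0]], rot=[[0, 0, 0], [0, 0, 0], [0, 0, 0], [0, 0, 0]], fingers=0.3)

```text
time: 12.48
tool_pos: [579.1, -166.5, 8.8]
ee_rot: [-3.141, -0.0, 1.834]
force: [-2.0, -0.2, 1.5]
opening: 0.651
grip_force: 1.2
```

Request:
jog_arm(offset=[[0, 0, 0], [0, 0, 0], [0, 0, 0], [0, 0, 0], [0, 0, 0]], rot=[[0, 0, 0], [0, 0, 0], [0, 0, 0], [0, 0, 0], [0, 0, 0]], fingers=-1)

```text
time: 12.9
tool_pos: [579.1, -166.5, 8.9]
ee_rot: [-3.141, -0.0, 1.834]
force: [-5.3, -1.9, 5.2]
opening: 0.625
grip_force: 23.3
```

Request:
jog_arm(offset=[[0, 0, 0], [0, 0, 0], [0, 0, 0]], rot=[[0, 0, 0], [0, 0, 0], [0, 0, 0]], squeeze=65)

```text
time: 13.15
tool_pos: [579.4, -166.5, 9.0]
ee_rot: [-3.142, 0.0, 1.834]
force: [-4.3, -1.1, 6.2]
opening: 0.622
grip_force: 70.1
```

Request:
jog_arm(offset=[[0, 0, -0.1], [0, 0, -0.2], [0, 0, -0.3], [0, 0, -0.4], [0, 0, -0.4]], rot=[[0, 0, 0], [0, 0, 0], [0, 0, 0], [0, 0, 0], [0, 0, 0]])

```text
time: 13.57
tool_pos: [579.0, -166.0, 22.6]
ee_rot: [-3.141, -0.001, 1.834]
force: [0.1, -0.6, -5.3]
opening: 0.623
grip_force: 69.2
```

```bash
python3 - <<'E'
from h import *
s=manip.state();print(s['tool_pos'],s['ee_rot'],s['force'],s['ft_torque'],s['opening'],s['grip_force'])
im,d,P,m=cloud('scene');save(cv2.resize(im[200:320,180:340],(800,600),interpolation=cv2.INTER_CUBIC),'s4.png')
E
```

```text
[ 578.96643163 -165.97683402   22.61256235] [-3.14092289e+00 -9.30753728e-04  1.83424190e+00] [ 0.06490847 -0.59551976 -5.30944597] [-0.00838011 -0.00974346  0.01214618] 0.6227995539433037 69.19279396533966
```

View pics/s4.png

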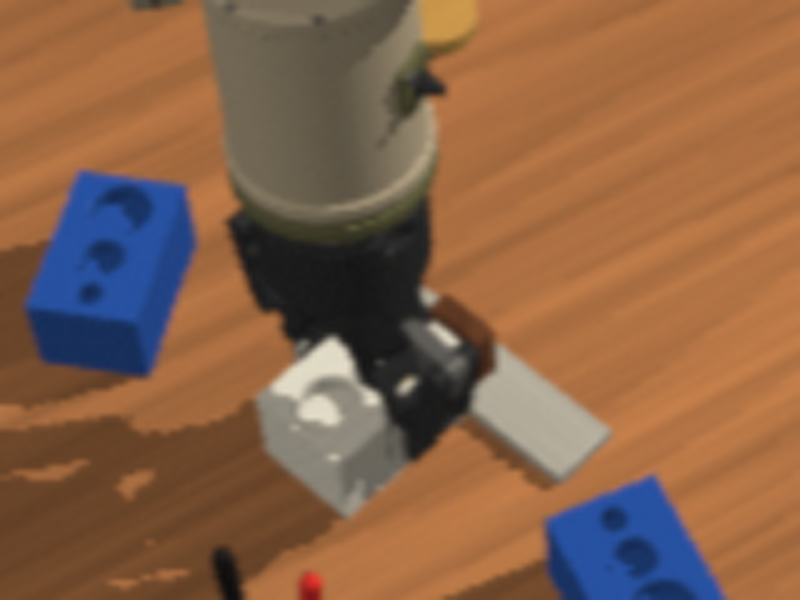

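The block is off the bench (weight 5.3 N on the wrist) and level, and the bar has stayed at (540,400). I'll carry on with the lift.

Request:
jog_arm(offset=[[0, 0, -0.5], [0, 0, -0.6], [0, 0, -0.6], [0, 0, -0.6], [0, 0, -0.6]], rot=[[0, 0, 0], [0, 0, 0], [0, 0, 0], [0, 0, 0], [0, 0, 0]])

```text
time: 14.03
tool_pos: [579.6, -166.4, 52.7]
ee_rot: [3.141, 0.0, 1.834]
force: [-0.0, 0.2, -5.5]
opening: 0.619
grip_force: 69.3
```

Request:
jog_arm(offset=[[0, 0, -0.6], [0, 0, -0.6], [0, 0, -0.6], [0, 0, -0.6], [0, 0, -0.6]], rot=[[0, 0, 0], [0, 0, 0], [0, 0, 0], [0, 0, 0], [0, 0, 0]])

```text
time: 14.45
tool_pos: [579.3, -166.4, 82.4]
ee_rot: [-3.142, 0.0, 1.834]
force: [-0.1, -0.5, -5.2]
opening: 0.622
grip_force: 69.3
```

Request:
jog_arm(offset=[[0, 0, -0.6], [0, 0, -0.6], [0, 0, -0.5], [0, 0, -0.4], [0, 0, -0.3]], rot=[[0, 0, 0], [0, 0, 0], [0, 0, 0], [0, 0, 0], [0, 0, 0]])

```text
time: 14.87
tool_pos: [579.5, -166.5, 106.5]
ee_rot: [3.141, 0.0, 1.834]
force: [-0.2, 0.4, -4.8]
opening: 0.622
grip_force: 69.3
```

Request:
jog_arm(offset=[[0, 0, -0.2], [0, 0, 0], [0, 0, 0], [0, 0, 0], [0, 0, 0]], rot=[[0, 0, 0], [0, 0, 0], [0, 0, 0], [0, 0, 0], [0, 0, 0]])

```text
time: 15.28
tool_pos: [579.1, -166.3, 107.3]
ee_rot: [-3.141, -0.0, 1.834]
force: [0.3, 0.1, -6.5]
opening: 0.623
grip_force: 69.3
```

Request:
jog_arm(offset=[[0, 0, 0], [0, 0, 0], [0, 0, 0], [0, 0, 0], [0, 0, 0]], rot=[[0, 0, 0], [0, 0, 0], [0, 0, 0], [0, 0, 0], [0, 0, 0]])

```text
time: 15.7
tool_pos: [579.3, -166.4, 107.8]
ee_rot: [-3.142, -0.0, 1.834]
force: [0.3, -0.6, -6.0]
opening: 0.622
grip_force: 69.3
```

```bash
python3 - <<'E'
from h import *
s=manip.state();print(s['time'],s['tool_pos'],s['ee_rot'],s['force'],s['opening'],s['grip_force'],abs(s['qd']).max())
im,d,P,m=wcloud(); a,_=manip.read_camera('side')
save(np.hstack([cv2.resize(im,(400,300)),cv2.resize(a[150:300,240:440],(400,300))]),'f.png')
I=im.astype(int);sat=I.max(2)-I.min(2)
r=np.hypot(P[...,0]-562,P[...,1]+108)
M=(r<95)&(abs(P[...,2]-9)<4)&(d>0)&(sat<50);print(cv2.minAreaRect(P[M][:,:2].astype(np.float32)))
E
```

```text
15.7 [ 579.32634042 -166.39441935  107.76495479] [-3.14156747e+00 -3.53998784e-05  1.83417425e+00] [ 0.32362023 -0.59949701 -5.98678497] 0.6221262981345699 69.30417001247406 0.001551877747034633
((563.7092895507812, -107.41300964355469), (161.02487182617188, 36.175262451171875), 15.134742736816406)
```

View pics/f.png

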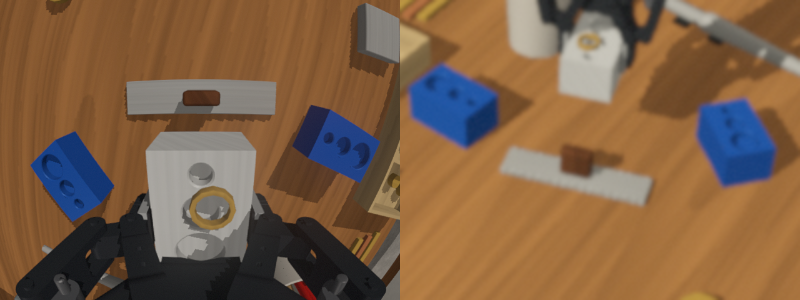

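The left panel (wrist) shows the block held level with the ring on it at (212,208) and the bar in place at (200,98). The right panel (side) agrees: block at (592,65), bar undisturbed at (575,175).

```bash
python3 -c "
from rig import manip
print(manip.close_job())"
```

```text
the job is handed in; nothing more can be done
None
```

I handed the job in at about 16 s of the 48 s allowed, with no verdict returned: the straightedge was let go flush against the block's small-hollow end (59.7 mm from its centre, within about 0.003 rad), and the block is held steady and level about 99 mm above its place with the ring still on top.

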